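Index and lock the drive pulley of a floor sander

TASK

Turn the aluminium drive pulley of the floor sander until the red engraved mark faces the tip of the fixed yellow pointer. Then swing the blue-handled lock lever fully in, so that its tooth sits in the notch of the pulley's flange, let go, and leave the other things on the bench where they are.

Things in the scene. Friction and masses are not known exactly. Their poses are not given: they have to be found in the camera images.
- drive_unit: Green and grey floor-sander drive unit, bolted down: 230 x 210 mm base plate and a green deck plate (235 x 220 mm) sloping 35 degrees with the pulley on it. Origin: under the centre of its base, on the bench. Own z up; the deck rises towards own +y, so the pulley's face looks up and towards own -y.
- pulley_axis (a point): Fixed point on the pulley's turning axis, level with the top edge of its rim. z: turning axis, out of the face (35 degrees from vertical); y: up the slope to the pointer; x: along the deck to the lever's side. Along z the deck's top is at -56 mm, flange and web at -44 to -36, the rim wall at -36 to 0; the hub (radius 14) ends at -14 with a radius 8 bolt head to -8.
- pulley (a joint): Angle of the pulley (rad): 0 with the mark at the pointer, growing counterclockwise looking at its face; turns endlessly, stays where left, resists with 0.2 N m. Aluminium, 0.9 kg: upstanding rim wall 36 mm tall, outer radius 70, inner radius 57 (13 mm thick, can be pinched), an open recess between rim and hub; below the rim an 8 mm thick flange of radius 83.
- mark (a point): Red engraved mark, 8 mm wide, across the top of the pulley's rim (and, in line with it, on the flange); this point lies on the rim's outer face (radius 70 mm), 4 mm below its top edge, and turns with the pulley.
- notch (a point): Middle of the 20 mm wide, 13 mm deep notch in the flange's edge, 90 degrees clockwise of the mark (radius 77 mm, 40 mm below pulley_axis along the turning axis); turns with the pulley.
- pointer_tip (a point): Tip of the fixed yellow cone pointer (20 mm thick at its root, 22 mm long) at the upper side of the pulley, 76 mm from the axis, level with the mark; same axes as pulley_axis. Its dark bracket, 30 mm wide, stands 93 to 108 mm from the axis, its top 2 mm above the rim's top; the cone's root reaches 6 mm above the rim's top.
- lock_lever (a joint): Angle of the lock lever (rad): 0 swung out, 0.5 fully in (stop), growing counterclockwise looking at the pulley's face. Stays where it is left, resists with about 0.15 N m. Its 10 mm wide tooth can enter the flange only when the notch stands before it, that is when the mark is at the pointer within about 4 mm.
- lever_pivot (a point): Pivot of the lock lever, fixed on the deck, 40 mm below pulley_axis along the turning axis; the lever turns about an axis parallel to the pulley's.
- knob_top (a point): Centre of the top end of the lock lever's handle: a blue upright round grip, diameter 22 mm, 57 mm long below this point, parallel to the pulley's axis; 130 mm from the pivot; moves with the lever. Its top stands 41 mm farther out along the axis than the rim's top.
- wrench: Bystander: steel wrench 180 mm long, lying on the bench in front of the drive unit's low side. Origin: underside.
- screwdriver: Bystander: screwdriver 200 mm long, lying on the bench. Origin: underside.
- mallet: Bystander: hammer 260 mm long, lying on the bench. Origin: underside.
- wood_glue: Bystander: white glue bottle 66 mm across, 170 mm tall, standing. Origin: centre of its foot.
- filler_can: Bystander: filler can 90 mm across, 75 mm tall. Origin: centre of its foot.
- offcut: Bystander: floorboard offcut 160 x 70 x 18 mm. Origin: centre of its underside.
- fastener_cup: Bystander: green cup 80 mm across, 60 mm tall. Origin: centre of its foot.

How it is judged (in metres and radians):
On the way, in this order (a step that is already met when the one before it is completed fails the run):
1. the pulley's mark faces the pointer (within 5.5 mm sideways) while the lock lever is still swung out (x of mark in the frame of pointer_tip between -0.0055 and 0.0055 m and distance between mark and pointer_tip below 0.02 m and value of joint lock_lever below 0.2 rad), for 0.2 s.
2. the lock lever is swung fully in (value of joint lock_lever above 0.46 rad), for 0.2 s.
At the end, for the whole second after the job is handed in: The mark faces the pointer tip within 5.5 mm sideways, the lock lever is fully in (joint beyond 0.46 of 0.5 rad), the pulley is at rest (x of mark in the frame of pointer_tip between -0.0055 and 0.0055 m and distance between mark and pointer_tip below 0.02 m and value of joint lock_lever above 0.46 rad and velocity of joint pulley between -0.05 and 0.05 rad/s); the robot touches nothing.
It fails at once if a bystander is moved more than 30 mm (distance of any of wrench, screwdriver, mallet, wood_glue, filler_can, offcut, fastener_cup from where it was at the start of the episode above 0.03 m).
It also fails if it takes over 56 s, if anything falls off the work surface, if the arm or the gripper's body presses on something with over 40 N, if the wrist force passes 120 N, or if a joint passes its speed limit or range.

ROBOT

A 6-joint arm with a two-finger parallel gripper is mounted at the origin on the work surface. World frame = base frame: x ahead of the robot, y to its left, z up, the work surface at z = 0. Lengths are in m, angles in degrees, forces in N, time in s.
With the tool pointing down it reaches from about 0.25 to 0.725 m from the base axis. Payload 9.7 kg.
Tool frame: the origin (TCP) lies at the very end of the fingers, on their centre line; the grasp point (between the pads) lies 19 mm behind it (bot.pinch_z is the distance from the TCP to the grasp point, in m); x points along the fingers, z is the direction in which the jaws open and shut, and the axes are right-handed (so a half turn about x gives the same grasp; the last joint's range is limited). The gripper opens to 85 mm and grips with 20 to 120 N. Pads are 22 mm wide; open, the fingers measure 114 mm over their backs; the gripper's body (76 mm by 85 mm) begins 54 mm behind the grasp point. The pads swing forward as they close: fully open they stand 13 mm farther back than shut.
Start: joints at [-71.677, 4.979, 10.078, 95.1, 0, 90], TCP at [0.173, -0.522, 0.231] pointing down, gripper open.
Joint ranges: [-179.16, 179.16], [-48.56, 103.87], [-65.8, 70.77], [-126.05, 130.52], [-82.76, 87.17], [-180, 180]. Speed limits (degrees/s): [127.2, 127.2, 147.25, 180, 180, 180].

INTERFACE

Orientations are given as [roll, pitch, yaw] about the fixed x, y, z axes, in that order (R = Rz(yaw) Ry(pitch) Rx(roll)).
In Python, from workcell import bot gives the robot as it stands.
- The arm moves only by the tool play_rows, never from a script. Its argument "rows" is a list of rows, each a list of 3 entries, a list of its own where there are three numbers: the shift along the tool's x, y, z in cm, then the turn about the tool's x in degrees, then the finger opening in cm, from 0 to 8.54. A call has 1 to 12 rows; each row is the pose to reach, as a shift and turn from the pose commanded when the call began, along the tool's axes at that moment; what a row does not reach only later rows make up. A row lasts 1/12 s, in which the tool goes at most 41.7 mm and 7.16 degrees, less where a joint would pass 70% of its speed; a pose out of reach is approached as far as the arm can. A call with a gripper value outside its range is refused whole. The fingers move at their own pace and stop on an object; "squeeze" is the grip in N (left out, the last holds). Time passes only in rows, so rows that repeat a pose let the fingers close. It gives the time, the measured TCP pose, the force and the opening at its end, in the units of the state.
- bot.get_obs(): the state, without advancing time (a new reading comes with each control period).
- bot.camera(name): name is "scene" or "top"; returns (picture, depth): 384x512x3 uint8, blue, green, red; 384x512 float32, m along the optical axis (not along the pixel's ray), 0 where there is no reading.
- bot.camera_model(name): a dict with "fx", "fy", "cx", "cy" (pixels), "origin" and "attitude" of the camera in the world. Camera axes: x right, y down, z forward; pixel columns grow to the right and rows downward; lengths in m; the calibration is good to about 2 mm. A picture is of the moment at which its call begins. camera_model takes no time and is no camera call.
- bot.job_done(): hands the job in, once; it reports no verdict.
The state is a dict: "time": time; "q": joint angles; "qd": joint speeds; "joint_efforts": joint torques, N m; "ee_pos": TCP position; "tcp_rot": TCP orientation; "wrist_force": force on the tool from outside, world axes, zero at the start; "torque": the same for the moment, N m; "opening": finger opening in m.
Only numpy, scipy, OpenCV 4.12 (cv2) and the standard library are available. Lean on these libraries where they do the work, as an engineer would, in place of code of your own. Each camera call takes 0.05 s, during which the arm holds its last target.

## Working session

There is one attempt and no reset: what is moved stays moved. The work goes in short steps, Python scripts to look and compute and a tool call to move; the robot and the scene stay as the last step left them, time stands still between calls to the robot, and variables do not carry over. Pictures are saved under pics/ and viewed, and the job is handed in when it is done.

Besides the shell and the picture viewer there is one more tool, called after "Emit:" as name([rows], argument=value, ...), one row to a line, values as JSON. play_rows: Moves the arm, as the interface text tells. Its arguments: {"type":"object","properties":{"rows":{"type":"array"},"squeeze":{"type":"number"}},"required":["rows"]}

```bash
mkdir -p pics; ls; python3 - <<'E'
from workcell import bot
import cv2,numpy as np
for n in("scene","top"):
    p,d=bot.camera(n); cv2.imwrite(f"pics/{n}0.png",p); np.save(f"pics/{n}0.npy",d); print(n,bot.camera_model(n))
print(bot.get_obs(),bot.pinch_z)
E
```

```text
pics
scene {'fx': 482.1913349961474, 'fy': 482.1913349961474, 'cx': 251.18058596275512, 'cy': 190.01465361294285, 'origin': array([ 1.247799  , -0.96139262,  1.24718712]), 'attitude': array([-133.43832219,    0.82635504,   34.56506067])}
top {'fx': 497.79666141195776, 'fy': 497.79666141195776, 'cx': 265.10631817991305, 'cy': 190.57057281839212, 'origin': array([0.42715518, 0.00758428, 1.74909698]), 'attitude': array([-175.60072739,    0.67394834,  -90.44607964])}
{'time': 0.1, 'q': array([-7.16799208e+01,  5.00951592e+00,  1.00375574e+01,  9.50976467e+01,
        6.12660511e-04,  9.00011651e+01]), 'qd': array([-0.00165283, -0.11978816,  0.12456604,  0.04441706,  0.13831276,
        0.01646187]), 'joint_efforts': array([ 2.57254851e-04, -5.21562982e+01,  4.65651333e+01,  1.61150034e-02,
       -4.96187411e-06, -1.19335411e-05]), 'ee_pos': array([ 0.17281943, -0.52193435,  0.23062604]), 'tcp_rot': array([179.49686504,  89.93039204, 107.81577878]), 'wrist_force': array([ 0.31027761, -1.30423088, -0.00705253]), 'torque': array([-0.00485335, -0.01234297,  0.0557618 ]), 'opening': 0.08559027995975164} 0.0187
```

View pics/scene0.png

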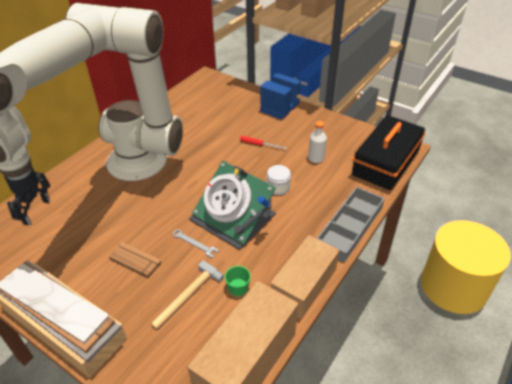

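View pics/top0.png

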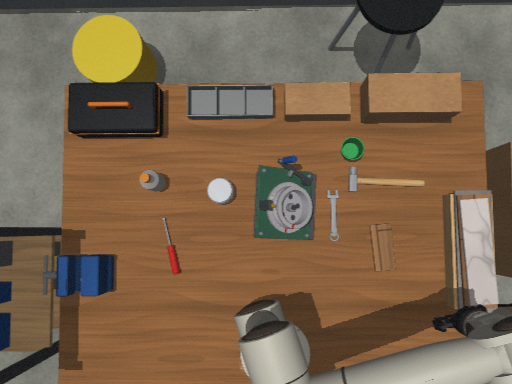

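```bash
python3 - <<'E'
import cv2,numpy as np
a=cv2.imread("pics/top0.png")[150:250,240:345]; a=cv2.resize(a,None,fx=6,fy=6,interpolation=cv2.INTER_CUBIC);cv2.imwrite("pics/t0z.png",a[:600])
b=cv2.imread("pics/scene0.png")[155:250,180:285]; b=cv2.resize(b,None,fx=6,fy=6,interpolation=cv2.INTER_CUBIC);cv2.imwrite("pics/s0z.png",b)
E
```

```text
(no output)
```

View pics/t0z.png

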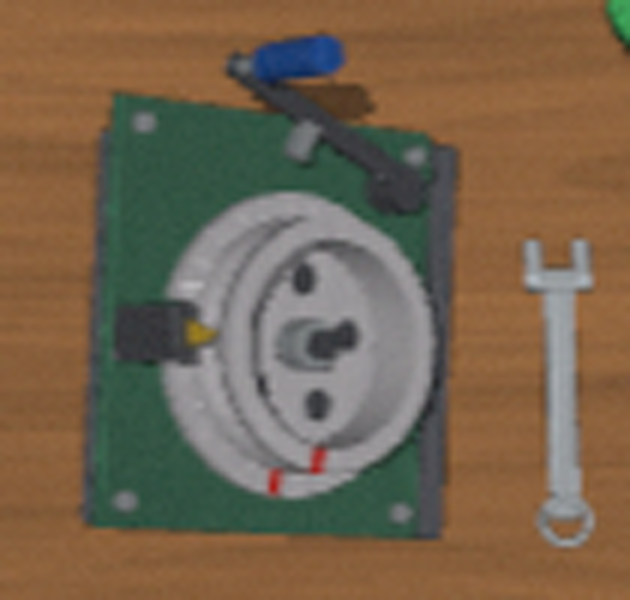

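View pics/s0z.png

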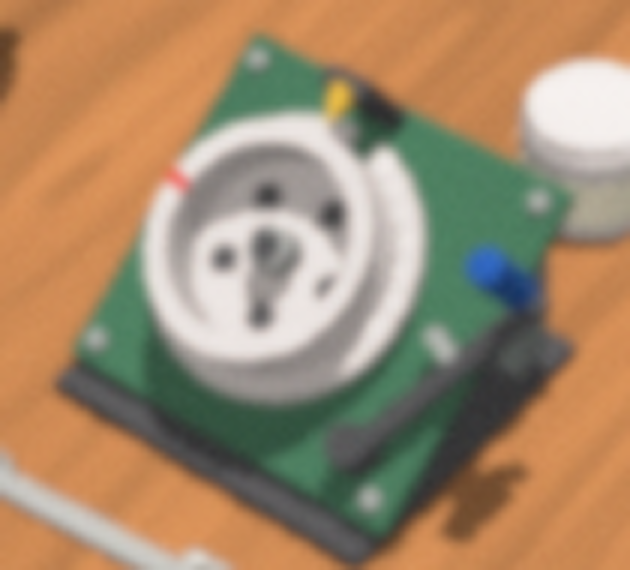

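```bash
cat > h.py <<'E'
import numpy as np,cv2
from scipy.spatial.transform import Rotation as R
from workcell import bot
def rot(a): return R.from_euler('xyz',a,degrees=True).as_matrix()
def cloud(n,d):
    m=bot.camera_model(n); v,u=np.mgrid[0:384,0:512]
    P=np.stack([(u-m['cx'])/m['fx']*d,(v-m['cy'])/m['fy']*d,d],-1)
    return P@rot(m['attitude']).T+m['origin']
def ray(n,u,v):
    m=bot.camera_model(n); r=rot(m['attitude'])@np.array([(u-m['cx'])/m['fx'],(v-m['cy'])/m['fy'],1]); return m['origin'],r
def onplane(n,u,v,p0,nn):
    o,r=ray(n,u,v); return o+r*(np.dot(p0-o,nn)/np.dot(r,nn))
E
python3 - <<'E'
from h import *
for n in("top","scene"):
    p=cv2.imread(f"pics/{n}0.png"); d=np.load(f"pics/{n}0.npy"); C=cloud(n,d)
    hsv=cv2.cvtColor(p,cv2.COLOR_BGR2HSV); reg=(d>0)&(C[...,2]>0.03)&(np.abs(C[...,0]-0.42)<.2)&(np.abs(C[...,1])<.2)
    g=cv2.inRange(hsv,(55,60,30),(95,255,200))>0; G=C[g&reg]
    for k in range(4):
        c=G.mean(0); nn=np.linalg.svd(G-c)[2][2]; nn*=np.sign(nn[2]); r=(G-c)@nn; G=G[abs(r)<max(.003,2*r.std())]
    print(n,len(G),"c",c,"n",nn,"tilt",np.degrees(np.arccos(nn[2])),"downdir",np.degrees(np.arctan2(nn[1],nn[0])),"std",r.std(), G.min(0),G.max(0))
    z=nn; y=np.array([0,0,1])-z*z[2]; y/=np.linalg.norm(y); x=np.cross(y,z)
    hgt=(C-c)@z
    m=reg&(abs(hgt-.056)<.004)&(hsv[...,1]<60); Q=C[m]; q=np.c_[(Q-c)@x,(Q-c)@y]
    # restrict and circle fit
    ctr=np.median(q,0)
    from scipy.optimize import least_squares
    for k in range(5):
        rr=np.hypot(*(q-ctr).T); s=(rr>.05)&(rr<.078); 
        f=least_squares(lambda t:np.hypot(*(q[s]-t[:2]).T)-t[2],[*ctr,.0635],loss='soft_l1',f_scale=.003); ctr=f.x[:2]
    print("ctr",f.x,s.sum(),"rim world",c+x*ctr[0]+y*ctr[1]+z*.056, "med h",np.median(hgt[m]))
    ax=c+x*ctr[0]+y*ctr[1]+z*.056
    for name,lo,hi in(("red",None,None),("blue",(100,120,40),(125,255,255)),("yel",(18,140,80),(35,255,255))):
        if name=="red": mm=(cv2.inRange(hsv,(0,120,80),(6,255,255))|cv2.inRange(hsv,(172,120,80),(180,255,255)))>0
        else: mm=cv2.inRange(hsv,lo,hi)>0
        mm&=reg; k,lab,st,cc=cv2.connectedComponentsWithStats(mm.astype(np.uint8))
        for i in range(1,k):
            if st[i,4]<2: continue
            Pm=C[lab==i]; L=np.c_[(Pm-ax)@x,(Pm-ax)@y,(Pm-ax)@z]
            print(name,st[i,4],cc[i],"world",Pm.mean(0).round(4),"local",L.mean(0).round(4), L.max(0).round(4),L.min(0).round(4),"ang from y ccw",np.degrees(np.arctan2(-L.mean(0)[0],L.mean(0)[1])).round(1))
E
```

```text
top 1246 c [ 0.50879838 -0.00799137  0.10813626] n [-0.03085451 -0.56924037  0.82159199] tilt 34.755523102933466 downdir -93.10256446322913 std 0.0025574228249187507 [ 0.39497838 -0.12934361  0.03010301] [0.61960027 0.05581344 0.15309828]
ctr [-0.00755675 -0.03876604  0.06335903] 362 rim world [ 0.49780103 -0.07126301  0.13204583] med h 0.055757500574287966
red 8 [292.5 226.5] world [ 0.4342 -0.0619  0.1375] local [-0.064   0.008   0.0011] [-0.0591  0.0112  0.0064] [-0.0689  0.0052 -0.0028] ang from y ccw 82.9
red 6 [285.5 229.5] world [ 0.4247 -0.0401  0.1082] local [-0.0747  0.0087 -0.0351] [-0.0697  0.0139 -0.0308] [-0.0796  0.0036 -0.0396] ang from y ccw 83.3
yel 12 [272.58333333 205.08333333] world [0.5015 0.0019 0.1885] local [-0.0003  0.0924  0.0046] [0.0034 0.1018 0.0095] [-0.0035  0.0782 -0.0024] ang from y ccw 0.2
scene 919 c [ 0.53934242 -0.03073902  0.09103819] n [-0.03282829 -0.56939294  0.82140975] tilt 34.77383437501585 downdir -93.2997293161319 std 0.0026425588509920465 [ 0.39653201 -0.12448384  0.03001549] [0.6199872  0.0545506  0.14753585]
ctr [-0.03686184 -0.01221086  0.06345965] 349 rim world [ 0.50012598 -0.07051677  0.13007281] med h 0.055538786838313786
blue 3 [261. 196.] world [0.6011 0.0068 0.1167] local [ 0.0963  0.0605 -0.0583] [ 0.0998  0.0621 -0.0579] [ 0.0928  0.059  -0.0589] ang from y ccw -57.9
yel 15 [236.06666667 170.86666667] world [0.503  0.0034 0.1839] local [-0.0014  0.0915  0.0021] [0.0063 0.0991 0.007 ] [-0.0073  0.0838 -0.0038] ang from y ccw 0.9
```

```bash
cat >> h.py <<'E'
ax=np.array([.499,-.0709,.1311]); t=np.radians(-3.2)
T=np.radians(35); X=np.array([np.cos(t),np.sin(t),0]); yh=np.array([-np.sin(t),np.cos(t),0])
Y=yh*np.cos(T)+np.array([0,0,np.sin(T)]); Z=np.cross(X,Y); F=np.c_[X,Y,Z]
loc=lambda P:(P-ax)@F
wor=lambda L:ax+np.asarray(L)@F.T
E
python3 - <<'E'
from h import *
print(F.round(3))
for n in("top","scene"):
    p=cv2.imread(f"pics/{n}0.png"); d=np.load(f"pics/{n}0.npy"); C=cloud(n,d)
    L=loc(C); reg=(d>0)&(abs(L[...,0]-.1)<.08)&(abs(L[...,1]-.02)<.13)&(L[...,2]>-.07)
    hsv=cv2.cvtColor(p,cv2.COLOR_BGR2HSV)
    m=cv2.inRange(hsv,(105,100,30),(130,255,255))>0
    m2=m.copy(); m2[:150]=0;m2[250:]=0;m2[:,:200]=0;m2[:,330:]=0
    k=m2
    print(n,k.sum(),np.argwhere(k).mean(0)[::-1], "depths ok",(k&(d>0)).sum())
    P=L[k&(d>0)]; print(P.min(0).round(3),P.max(0).round(3),P.mean(0).round(3)); 
    o=P[np.argsort(-P[:,2])]; print(o[:12].round(3))
    # lever arm dark gray just above deck
    dk=reg&(hsv[...,2]<90)&(hsv[...,1]<70)&(abs(L[...,2]+.04)<.012); Q=L[dk]; Q=Q[Q[:,0]>.06]; print("arm",len(Q),Q[np.argsort(Q[:,1])][::max(1,len(Q)//10)].round(3))
    v=[loc(onplane(n,u_,v_,wor([0,0,.041]),Z)) for v_,u_ in np.argwhere(k)]
E
```

```text
[[ 0.998  0.046 -0.032]
 [-0.056  0.818 -0.573]
 [ 0.     0.574  0.819]]
top 88 [289.07954545 159.35227273] depths ok 87
[ 0.138  0.035 -0.035] [0.158 0.055 0.047] [0.147 0.048 0.02 ]
[[0.144 0.04  0.047]
 [0.15  0.043 0.046]
 [0.143 0.047 0.046]
 [0.153 0.039 0.045]
 [0.143 0.05  0.045]
 [0.149 0.046 0.044]
 [0.156 0.043 0.044]
 [0.149 0.054 0.044]
 [0.153 0.042 0.044]
 [0.14  0.045 0.044]
 [0.152 0.054 0.044]
 [0.152 0.05  0.044]]
arm 186 [[ 0.072 -0.106 -0.051]
 [ 0.085 -0.079 -0.029]
 [ 0.082 -0.072 -0.037]
 [ 0.096 -0.065 -0.051]
 [ 0.108 -0.056 -0.036]
 [ 0.109 -0.042 -0.034]
 [ 0.118 -0.028 -0.038]
 [ 0.127 -0.012 -0.036]
 [ 0.125  0.006 -0.039]
 [ 0.133  0.021 -0.03 ]
 [ 0.143  0.045 -0.032]]
scene 60 [263.11666667 201.03333333] depths ok 60
[ 0.14   0.033 -0.007] [0.162 0.052 0.045] [0.154 0.042 0.027]
[[0.147 0.041 0.045]
 [0.154 0.041 0.045]
 [0.162 0.041 0.045]
 [0.145 0.036 0.045]
 [0.154 0.034 0.044]
 [0.144 0.043 0.043]
 [0.156 0.049 0.043]
 [0.142 0.039 0.042]
 [0.156 0.042 0.042]
 [0.154 0.045 0.042]
 [0.149 0.047 0.042]
 [0.151 0.051 0.042]]
arm 155 [[ 0.099 -0.087 -0.036]
 [ 0.103 -0.078 -0.033]
 [ 0.091 -0.07  -0.031]
 [ 0.112 -0.059 -0.033]
 [ 0.116 -0.044 -0.04 ]
 [ 0.127 -0.029 -0.033]
 [ 0.124 -0.016 -0.029]
 [ 0.133  0.001 -0.033]
 [ 0.134  0.015 -0.04 ]
 [ 0.143  0.025 -0.032]
 [ 0.155  0.036 -0.038]]
```

```bash
cat >> h.py <<'E'
def rad(phi): p=np.radians(phi); return np.array([-np.sin(p),np.cos(p),0])
def pinch(phi,depth=.025,r=.0635): return wor(rad(phi)*r)-[0,0,depth]
def yawdir(phi): v=F@rad(phi); return np.degrees(np.arctan2(v[1],v[0]))
def state():
    o=bot.get_obs(); return o['ee_pos'],rot(o['tcp_rot']),o
def rel(p,yaw=None):
    e,M,o=state(); s=M.T@(np.asarray(p)-e)*100
    tz=np.degrees(np.arctan2(M[1,2],M[0,2])); turn=0
    if yaw is not None:
        dy=(yaw-tz+90)%180-90; turn=-dy
    return s.round(2).tolist(),round(turn,1)
E
python3 - <<'E'
from h import *
e,M,o=state(); print(M.round(3))
p=pinch(111); print(p,yawdir(111))
print(rel([p[0],p[1],p[2]+.11],yawdir(111)), rel(p,yawdir(111)))
E
```

```text
[[-0.     0.949  0.314]
 [ 0.001  0.314 -0.949]
 [-1.     0.    -0.001]]
[ 0.43876951 -0.08620263  0.09304749] -165.74460979274625
([2.8, 38.94, -33.0], np.float64(-85.9)) ([13.8, 38.94, -32.99], np.float64(-85.9))
```

Emit:
play_rows([
  [[0,3.2,-2.75],-7.1,8.5],
  [[0,6.5,-5.5],-14.2,8],
  [[0,9.7,-8.25],-21.3,7],
  [[0,13,-11],-28.4,6],
  [[0,16.2,-13.75],-35.5,5],
  [[0,19.5,-16.5],-42.6,5],
  [[0,22.7,-19.25],-49.7,5],
  [[0,26,-22],-56.8,5],
  [[0.5,29.2,-24.75],-64,5],
  [[1,32.5,-27.5],-71.5,5],
  [[1.5,35.7,-30.2],-79,5],
  [[2,38.9,-33],-85.9,5],
], squeeze=30)

```text
time: 1.1
ee_pos: [0.4333, -0.0941, 0.2123]
tcp_rot: [-37.7, 90.0, -23.5]
wrist_force: [1.2, -0.7, -0.4]
opening: 0.0502
```

```bash
python3 - <<'E'
from h import *
e,M,o=state(); print(e,o['q'],o['opening'],o['time']); print(rel(pinch(111),yawdir(111)))
E
```

```text
[ 0.43328062 -0.09412951  0.2123343 ] [-1.22548056e+01 -9.91731156e+00 -6.40541636e+00  9.34951427e+01
 -3.34150521e-03  6.36172258e+01] 0.05023412726289152 1.1
([11.93, 0.64, 0.72], np.float64(-0.1))
```

Emit:
play_rows([
  [[0,0,0],0,5],
  [[0,0,0],0,5],
  [[0,0,0],0,5],
])

```text
time: 1.35
ee_pos: [0.4325, -0.096, 0.2124]
tcp_rot: [170.8, 90.0, -175.5]
wrist_force: [-0.1, -0.4, -0.7]
opening: 0.0502
```

```bash
python3 - <<'E'
from h import *
print(rel(pinch(111),yawdir(111)), state()[0])
p,d=bot.camera("scene"); cv2.imwrite("pics/s1.png",cv2.resize(p[100:270,120:320],None,fx=3.5,fy=3.5,interpolation=cv2.INTER_CUBIC))
E
```

```text
([11.93, 0.8, 0.85], np.float64(-0.5)) [ 0.43253359 -0.09601978  0.21236062]
```

View pics/s1.png

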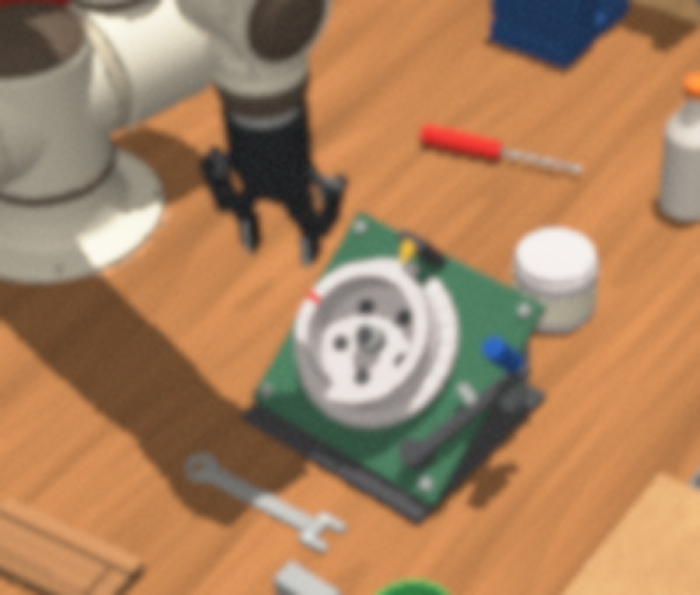

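The gripper hovers open above the rim's near side, about (305,255) in the crop. The mark is at (312,298). I'll descend astride the wall and pinch.

Emit:
play_rows([
  [[2,0.8,0.85],-0.5,5],
  [[4,0.8,0.85],-0.5,5],
  [[6,0.8,0.85],-0.5,5],
  [[8,0.8,0.85],-0.5,5],
  [[9.5,0.8,0.85],-0.5,5],
  [[10.7,0.8,0.85],-0.5,5],
  [[11.9,0.8,0.85],-0.5,5],
  [[11.9,0.8,0.85],-0.5,5],
  [[11.9,0.8,0.85],-0.5,5],
])

```text
time: 2.15
ee_pos: [0.4388, -0.0869, 0.0936]
tcp_rot: [162.6, 90.0, 176.8]
wrist_force: [0.1, 0.0, 0.1]
opening: 0.0499
```

```bash
python3 - <<'E'
from h import *
print(rel(pinch(111),yawdir(111)), state()[0],state()[2]['wrist_force'])
p,d=bot.camera("top"); cv2.imwrite("pics/t2.png",cv2.resize(p[140:270,220:360],None,fx=4.5,fy=4.5,interpolation=cv2.INTER_CUBIC))
p,d=bot.camera("scene"); cv2.imwrite("pics/s2.png",cv2.resize(p[130:250,160:300],None,fx=5,fy=5,interpolation=cv2.INTER_CUBIC))
E
```

```text
([0.06, 0.07, 0.01], np.float64(-0.1)) [ 0.43881147 -0.08687677  0.09362403] [0.05572706 0.0456353  0.0596314 ]
```

View pics/t2.png

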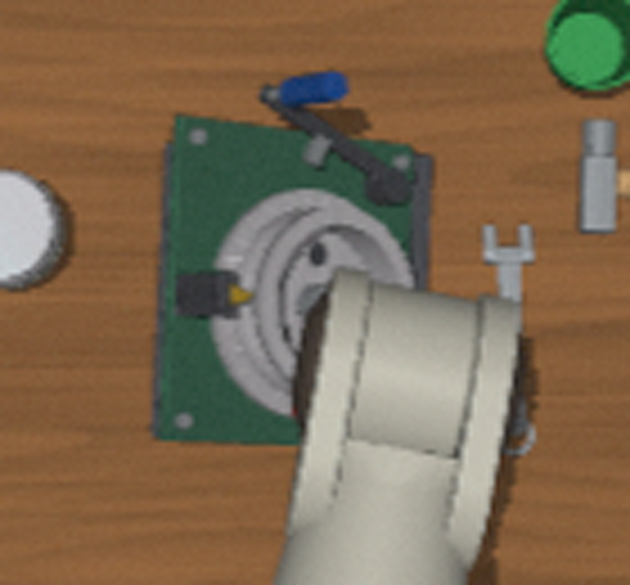

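View pics/s2.png

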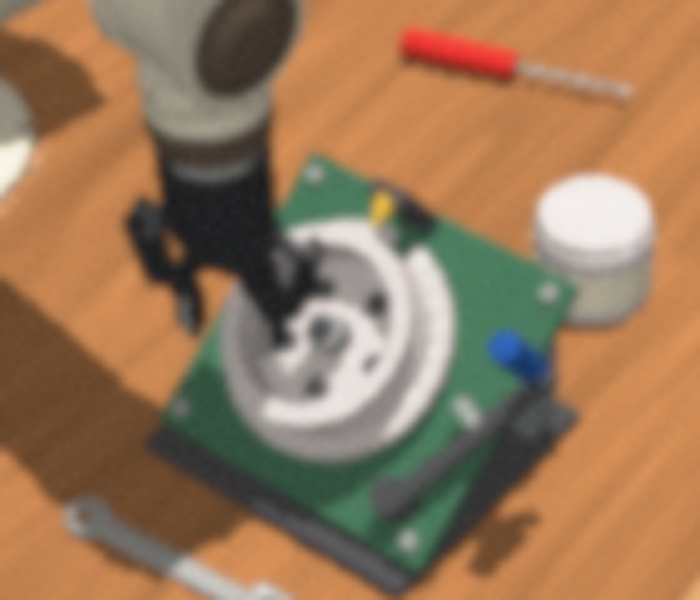

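The fingers stand either side of the wall: the inner one is in the recess at (285,325), the outer one outside at (190,315). Nothing is touched and the force is zero. Closing now.

Emit:
play_rows([
  [[0,0,0],0,3],
  [[0,0,0],0,1.5],
  [[0,0,0],0,0.8],
  [[0,0,0],0,0.8],
  [[0,0,0],0,0.8],
  [[0,0,0],0,0.8],
  [[0,0,0],0,0.8],
], squeeze=30)

```text
time: 2.83
ee_pos: [0.4406, -0.0854, 0.0952]
tcp_rot: [10.2, 89.7, 24.6]
wrist_force: [2.0, 6.1, 6.0]
opening: 0.0195
```

```bash
python3 - <<'E'
from h import *
print(state()[0],state()[2]['wrist_force'],state()[2]['opening'],loc(state()[0]+[0,0,.025]))
e=state()[0]; off=e-pinch(111); print(off)
for i in range(1,13):
    f=111-42*min(1,i/11); print(rel(pinch(f)+off,yawdir(f)))
E
```

```text
[ 0.44063523 -0.08541893  0.09517513] [2.00227572 6.13989534 6.0409079 ] 0.019478666966806293 [-0.0574633  -0.02080972  0.00123432]
[0.00186571 0.0007837  0.00212765]
([-0.23, 0.35, -0.03], np.float64(3.3))
([-0.46, 0.71, -0.04], np.float64(6.5))
([-0.7, 1.06, -0.01], np.float64(9.7))
([-0.94, 1.4, 0.04], np.float64(12.9))
([-1.18, 1.74, 0.12], np.float64(16.0))
([-1.42, 2.07, 0.22], np.float64(19.1))
([-1.67, 2.39, 0.35], np.float64(22.3))
([-1.9, 2.7, 0.51], np.float64(25.4))
([-2.14, 3.0, 0.7], np.float64(28.6))
([-2.37, 3.29, 0.9], np.float64(31.8))
([-2.6, 3.56, 1.14], np.float64(35.0))
([-2.6, 3.56, 1.14], np.float64(35.0))
```

Emit:
play_rows([
  [[-0.23,0.35,-0.03],3.3,0.8],
  [[-0.46,0.71,-0.04],6.5,0.8],
  [[-0.7,1.06,-0.01],9.7,0.8],
  [[-0.94,1.4,0.04],12.9,0.8],
  [[-1.18,1.74,0.12],16.0,0.8],
  [[-1.42,2.07,0.22],19.1,0.8],
])

```text
time: 3.33
ee_pos: [0.4345, -0.0662, 0.1092]
tcp_rot: [-134.1, 89.8, -139.1]
wrist_force: [-15.2, -7.1, 16.8]
opening: 0.015
```

```bash
cat >> h.py <<'E'
def meas(tag,pr=True):
    out=[]
    for n,(v0,v1,u0,u1) in (("top",(140,270,220,360)),("scene",(130,250,160,300))):
        p,d=bot.camera(n); cv2.imwrite(f"pics/{n}_{tag}.png",cv2.resize(p[v0:v1,u0:u1],None,fx=4.5,fy=4.5,interpolation=cv2.INTER_CUBIC))
        hsv=cv2.cvtColor(p,cv2.COLOR_BGR2HSV)
        mm=(cv2.inRange(hsv,(0,110,70),(7,255,255))|cv2.inRange(hsv,(172,110,70),(180,255,255)))
        k,lab,st,cc=cv2.connectedComponentsWithStats(mm)
        for i in range(1,k):
            if st[i,4]<2: continue
            for zz,nm in((0,"rim"),(-.036,"fl")):
                L=loc(onplane(n,*cc[i],wor([0,0,zz]),Z)); r=np.hypot(L[0],L[1])
                if (nm=="rim" and .055<r<.072) or (nm=="fl" and .07<r<.086):
                    print(n,nm,st[i,4],cc[i].round(1),L.round(4),"phi",np.degrees(np.arctan2(-L[0],L[1])).round(1))
E
python3 - <<'E'
from h import *
e,M,o=state();print(e,o['wrist_force'],o['opening'],loc(e+[0,0,.025])); meas("a")
E
```

```text
[ 0.43454859 -0.06624161  0.10915338] [-15.20996601  -7.13623094  16.84017409] 0.015016890750674724 [-0.06461095  0.0026142   0.001897  ]
```

View pics/scene_a.png

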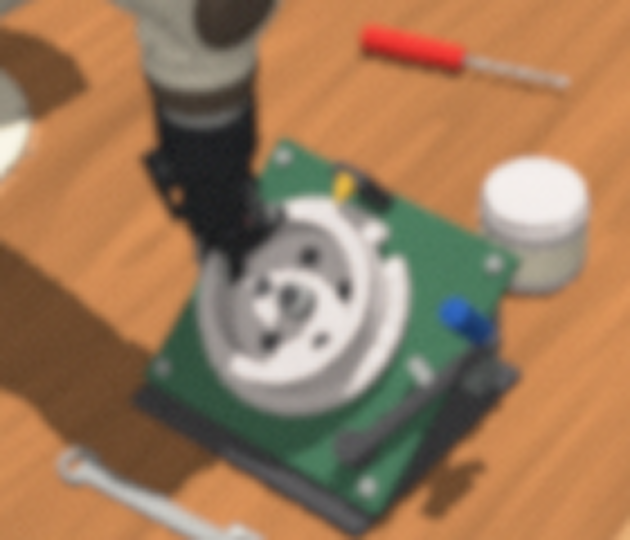

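```bash
cat >> h.py <<'E'
def arc(f0,f1,n,depth=.025):
    # tool frame at f0: x down, z jaw
    e,M,o=state(); s=0
    a=np.radians(yawdir(f0)); zt=np.array([np.cos(a),np.sin(a),0])
    if zt@M[:,2]<0: zt=-zt
    xt=np.array([0,0,-1.]); B=np.c_[xt,np.cross(zt,xt),zt]
    for i in range(1,n+1):
        f=f0+(f1-f0)*i/n
        print([(B.T@(pinch(f,depth)-pinch(f0,depth))*100).round(2).tolist(), float(round(-(yawdir(f)-yawdir(f0)),1))])
E
python3 - <<'E'
from h import *
arc(88.1,68,6)
E
```

```text
[[-0.21, 0.3, 0.01], 2.7]
[[-0.42, 0.61, 0.05], 5.5]
[[-0.63, 0.91, 0.11], 8.3]
[[-0.84, 1.21, 0.19], 11.1]
[[-1.04, 1.5, 0.29], 13.9]
[[-1.24, 1.79, 0.41], 16.8]
```

Emit:
play_rows([
  [[-0.21,0.3,0.01],2.7,0.8],
  [[-0.42,0.61,0.05],5.5,0.8],
  [[-0.63,0.91,0.11],8.3,0.8],
  [[-0.84,1.21,0.19],11.1,0.8],
  [[-1.04,1.5,0.29],13.9,0.8],
  [[-1.24,1.79,0.41],16.8,0.8],
  [[-1.24,1.79,0.41],16.8,0.8],
  [[-1.24,1.79,0.41],16.8,0.8],
])

```text
time: 4.1
ee_pos: [0.4365, -0.0494, 0.1217]
tcp_rot: [-138.5, 89.4, -160.2]
wrist_force: [-33.6, -10.1, 29.5]
opening: 0.0149
```

```bash
python3 - <<'E'
from h import *
e,M,o=state();print(e,o['wrist_force'],o['opening'],loc(e+[0,0,.025])); meas("b")
E
```

```text
[ 0.43649562 -0.04944629  0.12174407] [-33.55548127 -10.13990313  29.48278207] 0.01488188055423476 [-0.06360449  0.02366142  0.00252998]
```

View pics/scene_b.png

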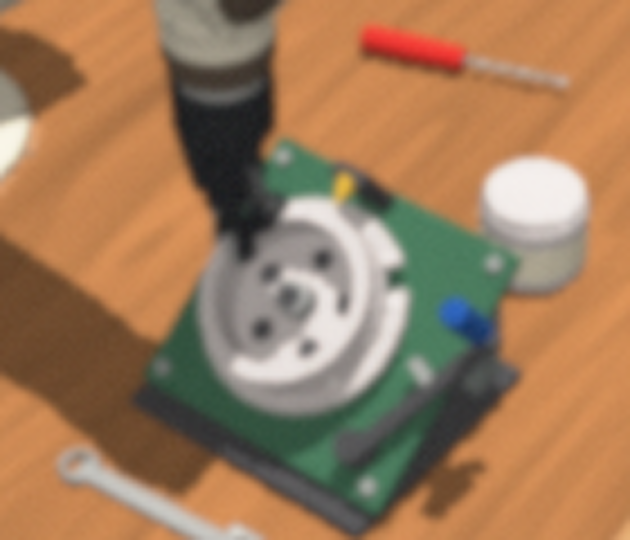

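View pics/top_b.png

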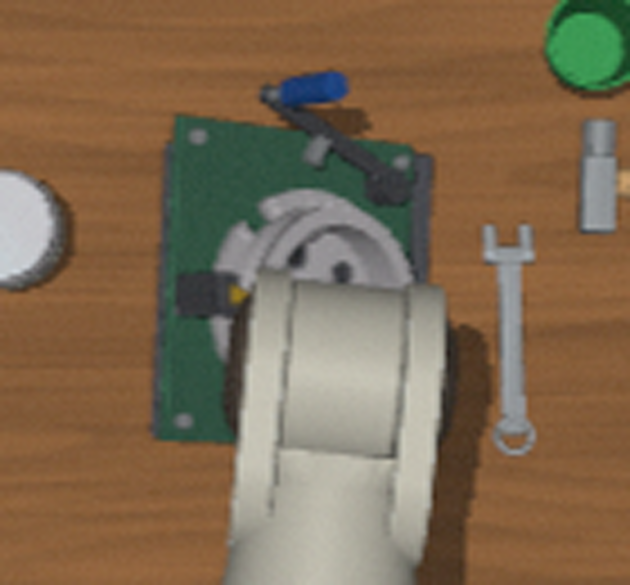

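Emit:
play_rows([
  [[0,0,0],0,2.5],
  [[0,0,0],0,5],
  [[0,0,0],0,5],
  [[0,0,0],0,5],
  [[0,0,0],0,5],
  [[-2,0,0],0,5],
  [[-4,0,0],0,5],
  [[-6,0,0],0,5],
  [[-8,0,0],0,5],
  [[-8,0,0],0,5],
])

```text
time: 5.03
ee_pos: [0.443, -0.0483, 0.2039]
tcp_rot: [16.0, 89.7, -5.6]
wrist_force: [1.2, -0.4, 0.5]
opening: 0.0497
```

```bash
python3 - <<'E'
from h import *
e,M,o=state();print(e,o['wrist_force'],o['opening'],o['time']); meas("c"); print(rel(pinch(111)+[0,0,.08],yawdir(111)))
E
```

```text
[ 0.44299029 -0.04831108  0.20385511] [ 1.20261986 -0.44366256  0.53526763] 0.04965647083744784 5.0333
scene rim 4 [219.8 176.8] [-0.0442  0.0483 -0.    ] phi 42.5
scene fl 4 [219.8 176.8] [-0.0658  0.0509 -0.036 ] phi 52.3
([2.75, -3.65, 1.08], np.float64(-35.9))
```

View pics/scene_c.png

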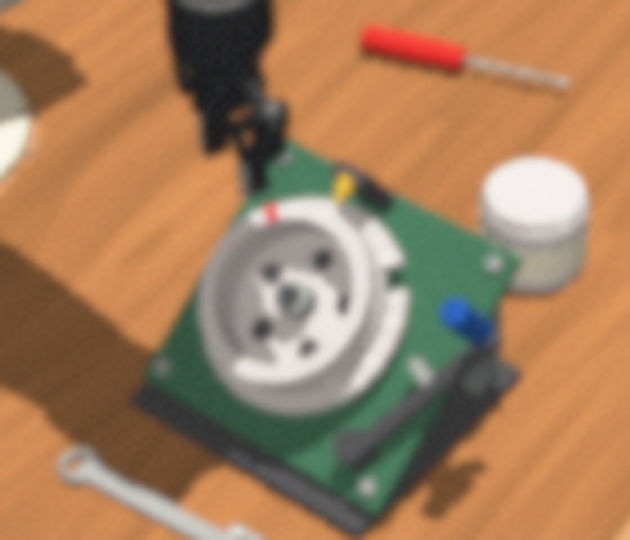

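Emit:
play_rows([
  [[0.5,-0.6,0.18],-6,5],
  [[0.9,-1.2,0.36],-12,5],
  [[1.4,-1.8,0.54],-18,5],
  [[1.8,-2.4,0.72],-24,5],
  [[2.3,-3,0.9],-30,5],
  [[2.75,-3.65,1.08],-35.9,5],
  [[2.75,-3.65,1.08],-35.9,5],
  [[2.75,-3.65,1.08],-35.9,5],
])

```text
time: 5.8
ee_pos: [0.4378, -0.0861, 0.1716]
tcp_rot: [150.9, 89.9, 165.0]
wrist_force: [0.2, 0.3, -0.2]
opening: 0.0502
```

```bash
python3 - <<'E'
from h import *
print(rel(pinch(111),yawdir(111)))
E
```

```text
([7.86, -0.04, 0.11], np.float64(-0.2))
```

Emit:
play_rows([
  [[2,0,0.1],0,5],
  [[4,0,0.1],0,5],
  [[6,0,0.1],0,5],
  [[7.2,0,0.1],0,5],
  [[7.85,0,0.1],0,4],
  [[7.85,0,0.1],0,3],
  [[7.85,0,0.1],0,1.5],
  [[7.85,0,0.1],0,0.8],
  [[7.85,0,0.1],0,0.8],
  [[7.85,0,0.1],0,0.8],
  [[7.85,0,0.1],0,0.8],
  [[7.85,0,0.1],0,0.8],
], squeeze=30)

```text
time: 6.8
ee_pos: [0.4401, -0.0844, 0.0956]
tcp_rot: [42.6, 89.8, 57.0]
wrist_force: [-0.3, 9.9, -0.7]
opening: 0.0185
```

```bash
python3 - <<'E'
from h import *
e,M,o=state();print(e,o['wrist_force'],o['opening'],loc(e+[0,0,.025]))
arc(111,69,11)
E
```

```text
[ 0.44007751 -0.08438666  0.0955753 ] [-0.26116986  9.90004548 -0.66011176] 0.018504021217886586 [-0.05807777 -0.01976143  0.00098881]
[[-0.23, 0.35, -0.03], 3.2]
[[-0.46, 0.71, -0.04], 6.4]
[[-0.7, 1.06, -0.02], 9.6]
[[-0.94, 1.4, 0.03], 12.8]
[[-1.18, 1.74, 0.11], -344.1]
[[-1.43, 2.07, 0.21], -341.0]
[[-1.67, 2.39, 0.34], -337.8]
[[-1.91, 2.7, 0.5], -334.7]
[[-2.15, 3.0, 0.68], -331.5]
[[-2.38, 3.29, 0.89], -328.3]
[[-2.61, 3.56, 1.12], -325.1]
```

Emit:
play_rows([
  [[-0.23,0.35,-0.03],3.2,0.8],
  [[-0.46,0.71,-0.04],6.4,0.8],
  [[-0.7,1.06,-0.02],9.6,0.8],
  [[-0.94,1.4,0.02],12.8,0.8],
  [[-1.18,1.74,0.08],15.9,0.8],
  [[-1.43,2.07,0.16],19,0.8],
  [[-1.67,2.39,0.27],22.2,0.8],
  [[-1.91,2.7,0.4],25.3,0.8],
  [[-2.15,3.0,0.55],28.5,0.8],
  [[-2.38,3.29,0.72],31.7,0.8],
  [[-2.61,3.56,0.92],34.9,0.8],
  [[-2.61,3.56,0.92],34.9,0.8],
])

```text
time: 7.8
ee_pos: [0.4362, -0.05, 0.1219]
tcp_rot: [-133.0, 89.6, -153.9]
wrist_force: [-20.3, -9.0, 14.8]
opening: 0.0144
```

```bash
python3 - <<'E'
from h import *
e,M,o=state();print(e,o['wrist_force'],o['opening'],loc(e+[0,0,.025])); meas("d")
E
```

```text
[ 0.43620222 -0.05001391  0.12186226] [-20.29251144  -8.95139986  14.7724448 ] 0.014445370535671428 [-0.06386576  0.02325156  0.00296125]
```

View pics/scene_d.png

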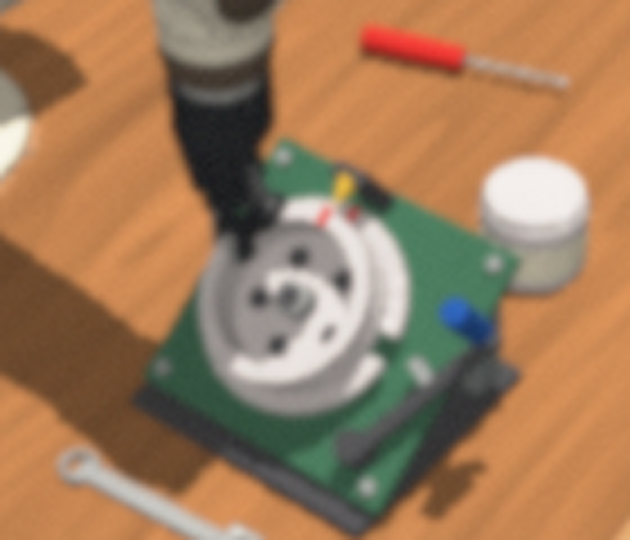

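```bash
python3 - <<'E'
from h import *
for n in("scene","top"):
    p,d=bot.camera(n); 
    hsv=cv2.cvtColor(p,cv2.COLOR_BGR2HSV); C=loc(cloud(n,d))
    q=p.astype(int); m=((q[...,2]-q[...,1]>35)&(q[...,2]-q[...,0]>20)&(abs(q[...,1]-q[...,0])<40)); reg=(np.hypot(C[...,0],C[...,1])<.09)&(C[...,2]>-.05)&(C[...,2]<.02)
    k,lab,st,cc=cv2.connectedComponentsWithStats((m&reg).astype(np.uint8))
    for i in range(1,k):
        w=(q[...,2]-q[...,1])*(lab==i); vv,uu=np.mgrid[0:384,0:512]; u=(w*uu).sum()/w.sum(); v=(w*vv).sum()/w.sum()
        for zz in (0,-.036):
            L=loc(onplane(n,u,v,wor([0,0,zz]),Z)); print(n,st[i,4],round(u,1),round(v,1),"z",zz,L.round(4),"phi",np.degrees(np.arctan2(-L[0],L[1])).round(1))
    cv2.imwrite(f"pics/zoom_{n}.png",cv2.resize(p[155:215,190:270] if n=="scene" else p[180:230,250:320],None,fx=9,fy=9,interpolation=cv2.INTER_CUBIC))
    y=cv2.inRange(hsv,(18,120,80),(35,255,255))>0; y&=(abs(C[...,0])<.03)&(abs(C[...,1]-.09)<.03); a=np.argwhere(y); print("yellow",[tuple(x[::-1]) for x in a])
E
```

```text
scene 1 206.0 177.0 z 0 [-0.0912  0.0255  0.    ] phi 74.4
scene 1 206.0 177.0 z -0.036 [-0.1141  0.0276 -0.036 ] phi 76.4
scene 14 231.5 177.7 z 0 [-0.0025  0.0639  0.    ] phi 2.3
scene 14 231.5 177.7 z -0.036 [-0.0231  0.067  -0.036 ] phi 19.0
scene 6 237.8 177.2 z 0 [ 0.0173  0.0751 -0.    ] phi -13.0
scene 6 237.8 177.2 z -0.036 [-0.0028  0.0784 -0.036 ] phi 2.0
yellow [(np.int64(236), np.int64(168)), (np.int64(235), np.int64(169)), (np.int64(236), np.int64(169)), (np.int64(237), np.int64(169)), (np.int64(235), np.int64(170)), (np.int64(236), np.int64(170)), (np.int64(237), np.int64(170)), (np.int64(238), np.int64(170)), (np.int64(235), np.int64(171)), (np.int64(236), np.int64(171)), (np.int64(237), np.int64(171)), (np.int64(238), np.int64(171)), (np.int64(235), np.int64(172)), (np.int64(236), np.int64(172)), (np.int64(237), np.int64(172)), (np.int64(238), np.int64(172)), (np.int64(235), np.int64(173)), (np.int64(236), np.int64(173)), (np.int64(237), np.int64(173))]
yellow [(np.int64(271), np.int64(204)), (np.int64(272), np.int64(204)), (np.int64(273), np.int64(204)), (np.int64(271), np.int64(205)), (np.int64(272), np.int64(205)), (np.int64(273), np.int64(205)), (np.int64(274), np.int64(205)), (np.int64(275), np.int64(205)), (np.int64(271), np.int64(206)), (np.int64(272), np.int64(206)), (np.int64(273), np.int64(206)), (np.int64(274), np.int64(206))]
```

View pics/zoom_scene.png

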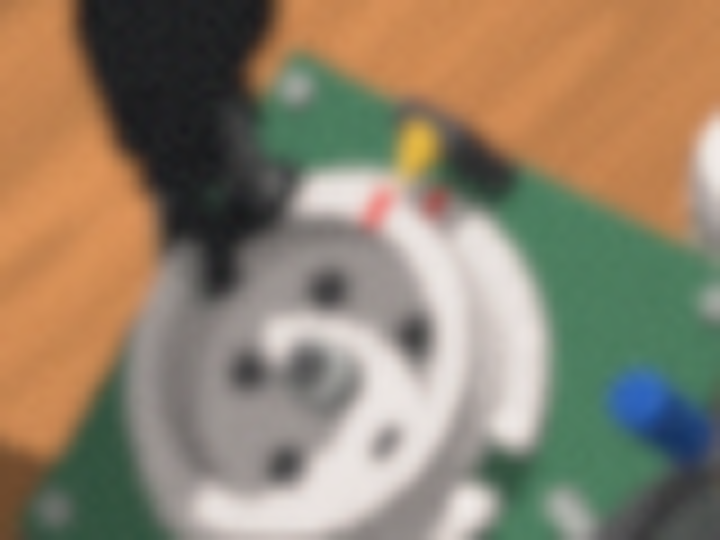

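View pics/zoom_top.png

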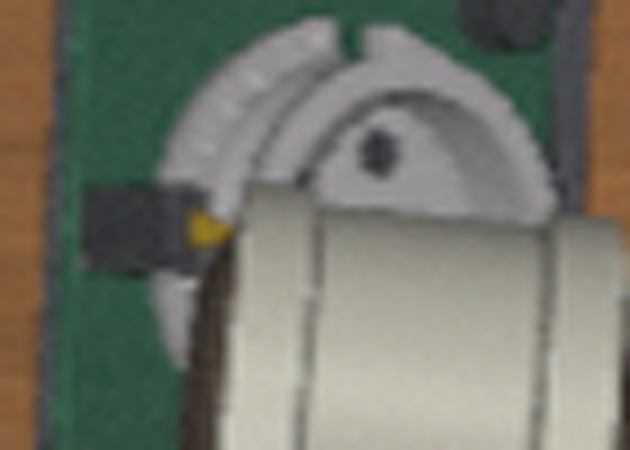

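Emit:
play_rows([
  [[-0.06,0.08,0.02],0.8,0.8],
  [[-0.12,0.17,0.04],1.6,0.8],
  [[-0.12,0.17,0.04],1.6,0.8],
  [[-0.12,0.17,0.04],1.6,1.6],
  [[-0.12,0.17,0.04],1.6,3.5],
  [[-0.12,0.17,0.04],1.6,5],
  [[-0.12,0.17,0.04],1.6,5],
  [[-3,0.17,0.04],1.6,5],
  [[-6,0.17,0.04],1.6,5],
  [[-9,0.17,0.04],1.6,5],
  [[-12,0.17,0.04],1.6,5],
  [[-12,0.17,0.04],1.6,5],
])

```text
time: 9.0
ee_pos: [0.4421, -0.0478, 0.2465]
tcp_rot: [17.1, 89.5, -5.2]
wrist_force: [1.5, -0.5, 0.3]
opening: 0.05
```

```bash
cat > mk.py <<'E'
from h import *
for n in("scene","top"):
    p,d=bot.camera(n); C=loc(cloud(n,d))
    q=p.astype(int); m=((q[...,2]-q[...,1]>35)&(q[...,2]-q[...,0]>20)&(abs(q[...,1]-q[...,0])<40)); reg=(np.hypot(C[...,0],C[...,1])<.09)&(C[...,2]>-.05)&(C[...,2]<.02)
    k,lab,st,cc=cv2.connectedComponentsWithStats((m&reg).astype(np.uint8))
    for i in range(1,k):
        w=(q[...,2]-q[...,1])*(lab==i); vv,uu=np.mgrid[0:384,0:512]; u=(w*uu).sum()/w.sum(); v=(w*vv).sum()/w.sum()
        for zz in (0,-.036):
            L=loc(onplane(n,u,v,wor([0,0,zz]),Z)); print(n,st[i,4],round(u,1),round(v,1),"z",zz,L.round(4),"phi",np.degrees(np.arctan2(-L[0],L[1])).round(1))
    import sys
    cv2.imwrite(f"pics/zoom_{n}_{sys.argv[1]}.png",cv2.resize(p[155:225,190:280] if n=="scene" else p[150:230,250:350],None,fx=7,fy=7,interpolation=cv2.INTER_CUBIC))
print(bot.get_obs()['ee_pos'],bot.get_obs()['time'])
E
python3 mk.py e
```

```text
scene 16 231.9 177.8 z 0 [-0.0011  0.0642 -0.    ] phi 0.9
scene 16 231.9 177.8 z -0.036 [-0.0216  0.0672 -0.036 ] phi 17.8
scene 8 238.1 177.5 z 0 [0.0188 0.0746 0.    ] phi -14.1
scene 8 238.1 177.5 z -0.036 [-0.0013  0.0779 -0.036 ] phi 0.9
[ 0.44128673 -0.04766598  0.24172502] 9.1
```

View pics/zoom_scene_e.png

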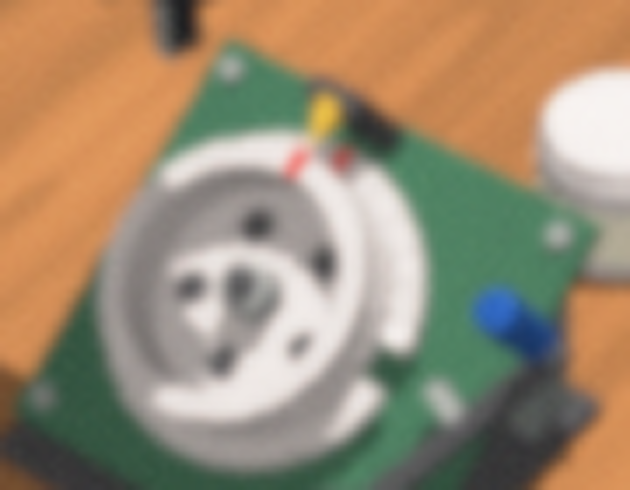

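View pics/zoom_top_e.png

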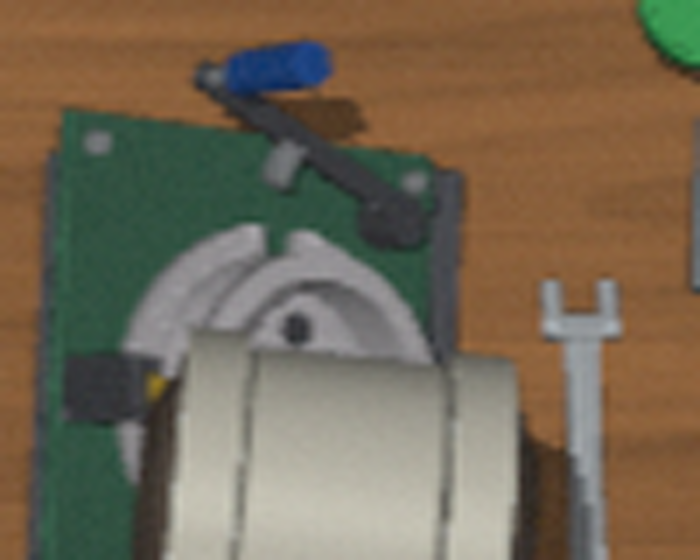

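```bash
python3 - <<'E'
from h import *
g=wor([.192,.045,.010])-[0,0,.012]; print(g, np.hypot(*g[:2]))
e,M,o=state(); print(rel([g[0],g[1],e[2]],86.8),rel(g),o['q'])
E
```

```text
[ 0.69243813 -0.05054018  0.15310246] 0.6942801133475706
([0.08, 9.24, 23.36], np.float64(71.0)) ([8.94, 9.23, 23.33], 0) [-6.17023306e+00 -9.38247321e+00 -2.66444482e+00  9.65411505e+01
  8.22488331e-03  1.06059928e+02]
```

Emit:
play_rows([
  [[-0.5,0.8,2],-2,2],
  [[-0.5,1.6,4],-4,0],
  [[-0.5,2.4,6],-6,0],
  [[-0.5,3.2,8],-8,0],
  [[-0.5,4,10],-10,0],
  [[-0.5,4.8,12],-12,0],
  [[-0.5,5.6,14],-14,0],
  [[-0.3,6.4,16],-16,0],
  [[-0.2,7.2,18],-18,0],
  [[-0.1,8,20.2],-19,0],
  [[0,8.7,22],-19,0],
  [[0,9.2,23.3],-19,0],
])

```text
time: 10.1
ee_pos: [0.692, -0.0506, 0.2377]
tcp_rot: [177.3, 89.8, 174.1]
wrist_force: [-0.2, 0.1, -0.4]
opening: -0.0003
```

Emit:
play_rows([
  [[0,0,0],0,0],
  [[0,0,0],0,0],
  [[0,0,0],0,0],
])

```text
time: 10.35
ee_pos: [0.6903, -0.0506, 0.2396]
tcp_rot: [176.4, 89.9, 173.1]
wrist_force: [0.7, 0.2, 0.0]
opening: -0.0006
```

```bash
python3 mk.py f; python3 - <<'E'
from h import *
g=wor([.192,.045,.010])-[0,0,.012]
e,M,o=state(); print(rel(g,-3.2),M.round(2).tolist(),o['q'],o['opening'])
E
```

```text
scene 17 232.0 177.8 z 0 [-0.0008  0.0641 -0.    ] phi 0.8
scene 17 232.0 177.8 z -0.036 [-0.0214  0.0672 -0.036 ] phi 17.7
scene 8 238.1 177.5 z 0 [ 0.0187  0.0746 -0.    ] phi -14.1
scene 8 238.1 177.5 z -0.036 [-0.0013  0.0779 -0.036 ] phi 0.9
[ 0.69017197 -0.05068131  0.24062055] 10.45
([8.75, 0.03, 0.22], np.float64(-0.0)) [[0.0, 0.06, 1.0], [0.0, 1.0, -0.06], [-1.0, 0.0, 0.0]] [-4.20031850e+00  2.68609624e+01  3.79429272e+01  1.01077876e+02
  1.12468440e-03  8.90308937e+01] 6.353936073249215e-05
```

View pics/zoom_top_f.png

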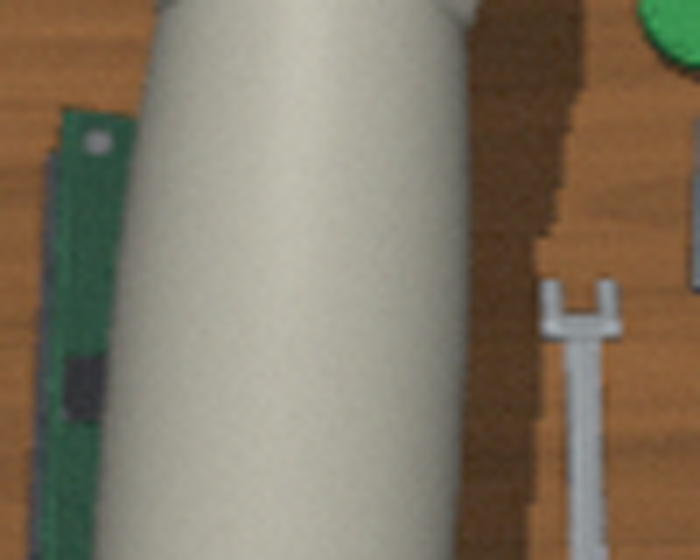

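View pics/zoom_scene_f.png

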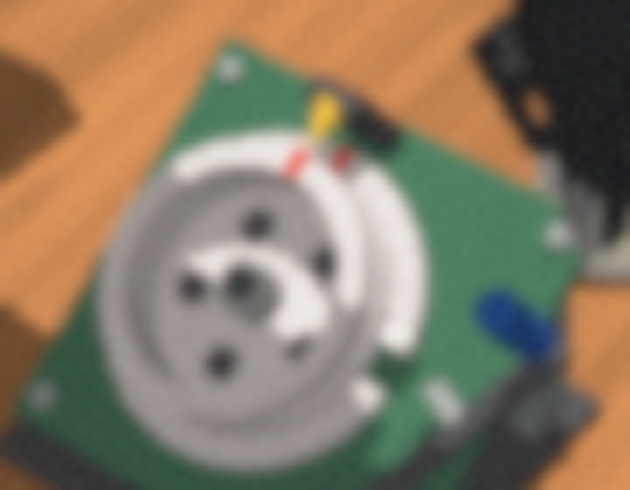

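Emit:
play_rows([
  [[2,0,0.2],0,0],
  [[4,0,0.2],0,0],
  [[6,0,0.2],0,0],
  [[7.5,0,0.2],0,0],
  [[8.7,0,0.2],0,0],
  [[8.7,0,0.2],0,0],
  [[8.7,0,0.2],0,0],
])

```text
time: 11.03
ee_pos: [0.6921, -0.0508, 0.1536]
tcp_rot: [174.8, 90.0, 171.5]
wrist_force: [-0.9, 0.7, 0.0]
opening: 0.0005
```

```bash
python3 - <<'E'
from h import *
p,d=bot.camera("scene"); cv2.imwrite("pics/s3.png",cv2.resize(p[130:250,180:320],None,fx=5,fy=5,interpolation=cv2.INTER_CUBIC))
# knob path in tool frame: local pushes
e,M,o=state(); print(e,loc(e),o['wrist_force'])
piv=np.array([.09,-.075]); 
for a in np.linspace(0,.5,11):
    k=np.array([.150,.045])-piv; c,s=np.cos(a),np.sin(a); q=piv+[c*k[0]-s*k[1],s*k[0]+c*k[1]]
    print(a.round(2),q.round(3),rel(wor([q[0]+.0255,q[1],.010])-[0,0,.012]))
E
```

```text
[ 0.69260634 -0.05082757  0.15456735] [0.19218399 0.03872996 0.00152934] [ 0.02674071 -0.84081988  1.06493586]
0.0 [0.15  0.045] ([0.14, 0.03, -1.67], 0)
0.05 [0.144 0.048] ([-0.02, 0.26, -2.28], 0)
0.1 [0.138 0.05 ] ([-0.17, 0.47, -2.9], 0)
0.15 [0.131 0.053] ([-0.29, 0.65, -3.53], 0)
0.2 [0.125 0.055] ([-0.4, 0.81, -4.17], 0)
0.25 [0.118 0.056] ([-0.5, 0.94, -4.82], 0)
0.3 [0.112 0.057] ([-0.57, 1.04, -5.48], 0)
0.35 [0.105 0.058] ([-0.62, 1.11, -6.15], 0)
0.4 [0.099 0.059] ([-0.66, 1.16, -6.82], 0)
0.45 [0.092 0.059] ([-0.67, 1.18, -7.49], 0)
0.5 [0.085 0.059] ([-0.67, 1.18, -8.16], 0)
```

View pics/s3.png

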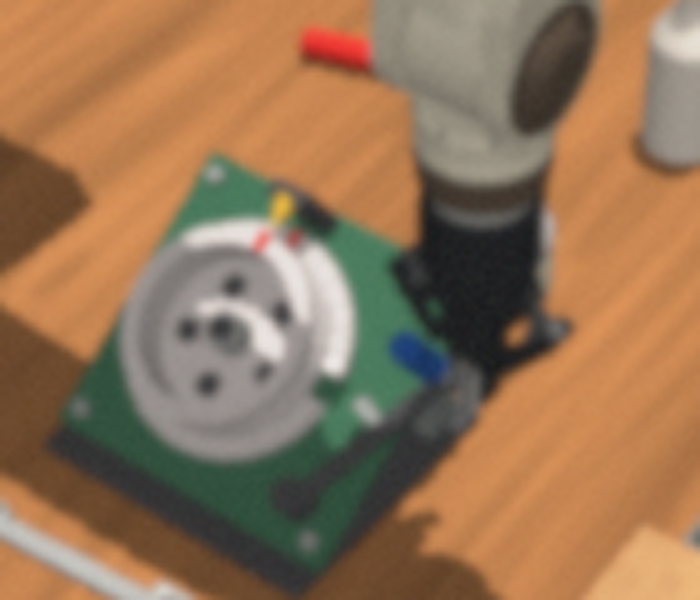

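Emit:
play_rows([
  [[0,0.03,-0.6],0,0],
  [[0,0.05,-1.2],0,0],
  [[0,0.1,-1.8],0,0],
  [[-0.05,0.25,-2.3],0,0],
  [[-0.15,0.45,-2.9],0,0],
  [[-0.3,0.65,-3.5],0,0],
  [[-0.4,0.8,-4.1],0,0],
  [[-0.5,0.95,-4.8],0,0],
  [[-0.55,1.05,-5.4],0,0],
  [[-0.55,1.05,-5.4],0,0],
])

```text
time: 11.92
ee_pos: [0.6383, -0.037, 0.1591]
tcp_rot: [-168.5, 90.0, -171.7]
wrist_force: [-0.9, 0.4, -0.4]
opening: 0.0003
```

```bash
python3 mk.py g; python3 - <<'E'
from h import *
p,d=bot.camera("scene"); cv2.imwrite("pics/s4.png",cv2.resize(p[130:250,180:320],None,fx=5,fy=5,interpolation=cv2.INTER_CUBIC))
e,M,o=state(); print(e,loc(e),o['wrist_force'])
E
```

```text
scene 18 231.9 177.8 z 0 [-0.0011  0.0643  0.    ] phi 1.0
scene 18 231.9 177.8 z -0.036 [-0.0216  0.0673 -0.036 ] phi 17.8
scene 8 238.1 177.5 z 0 [0.0187 0.0746 0.    ] phi -14.1
scene 8 238.1 177.5 z -0.036 [-0.0013  0.0779 -0.036 ] phi 1.0
[ 0.6390075  -0.03736355  0.15860954] 12.0167
[ 0.63921777 -0.03739761  0.15845147] [ 0.13812898  0.04950056 -0.00127069] [-0.73136822 -0.18717248  0.082862  ]
```

View pics/s4.png

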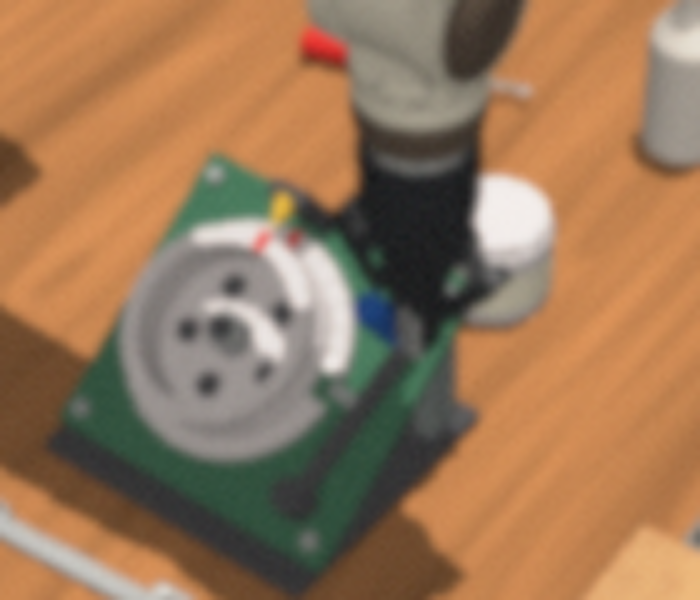

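Emit:
play_rows([
  [[-0.05,0.05,-0.6],0,0],
  [[-0.1,0.1,-1.2],0,0],
  [[-0.1,0.12,-1.8],0,0],
  [[-0.1,0.13,-2.3],0,0],
  [[-0.1,0.13,-2.6],0,0],
  [[-0.1,0.13,-2.8],0,0],
  [[-0.1,0.13,-2.8],0,0],
])

```text
time: 12.65
ee_pos: [0.6199, -0.0348, 0.1604]
tcp_rot: [0.2, 89.0, -3.0]
wrist_force: [50.0, -1.8, -17.8]
opening: 0.0003
```

```bash
python3 mk.py h; python3 - <<'E'
from h import *
p,d=bot.camera("scene"); cv2.imwrite("pics/s5.png",cv2.resize(p[130:250,180:320],None,fx=5,fy=5,interpolation=cv2.INTER_CUBIC))
e,M,o=state(); print(e,loc(e),o['wrist_force'])
E
```

```text
scene 17 232.0 177.8 z 0 [-0.0009  0.0641 -0.    ] phi 0.8
scene 17 232.0 177.8 z -0.036 [-0.0214  0.0672 -0.036 ] phi 17.6
scene 8 238.1 177.5 z 0 [ 0.0187  0.0746 -0.    ] phi -14.1
scene 8 238.1 177.5 z -0.036 [-0.0013  0.0779 -0.036 ] phi 0.9
[ 0.61983085 -0.03485771  0.16041965] 12.75
[ 0.61985085 -0.03487899  0.16041409] [ 0.11865167  0.05180061 -0.00048528] [ 49.20611719  -2.52621402 -16.40901471]
```

View pics/s5.png

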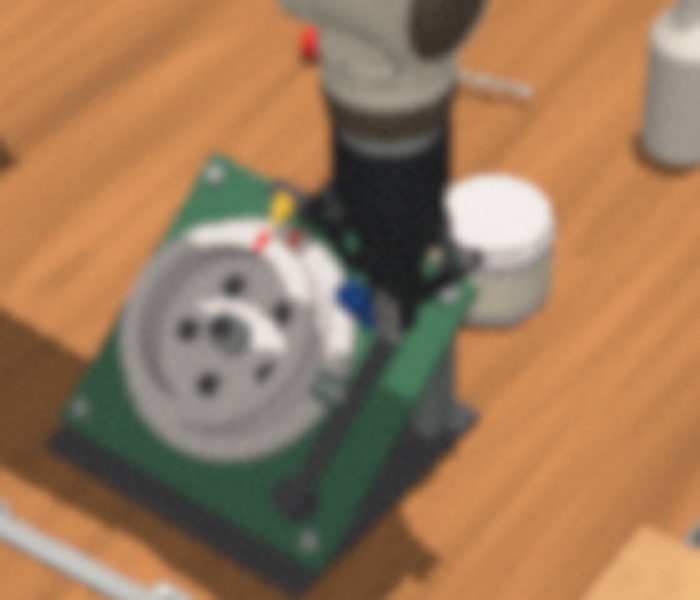

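Emit:
play_rows([
  [[0,0,0.8],0,0],
  [[0,0,2],0,0],
  [[0,0,4],0,0],
  [[-2,0,6],0,0],
  [[-5,0,7],0,0],
  [[-8,0,7],0,0],
  [[-10,0,5],0,0],
  [[-10,0,1],0,0],
  [[-10,0,-3],0,0],
  [[-10,0,-7],0,0],
  [[-10,0,-10],0,0],
  [[-10,0,-12],0,0],
])

```text
time: 13.8
ee_pos: [0.4885, -0.0276, 0.2603]
tcp_rot: [-36.2, 90.0, -39.4]
wrist_force: [-0.3, 0.4, 0.7]
opening: -0.0003
```

```bash
python3 mk.py i; python3 - <<'E'
from h import *
for n in("top","scene"):
    p,d=bot.camera(n); L=loc(cloud(n,d)); hsv=cv2.cvtColor(p,cv2.COLOR_BGR2HSV)
    m=(cv2.inRange(hsv,(105,100,30),(130,255,255))>0)&(d>0)&(abs(L[...,0]-.11)<.06)&(abs(L[...,1]-.05)<.05)&(L[...,2]>-.02)
    P=L[m]; T_=P[P[:,2]>.036]; print(n,m.sum(),P.mean(0).round(3) if len(P) else 0,len(T_),T_.mean(0).round(4) if len(T_) else 0)
print(state()[0],state()[2]['wrist_force'])
E
```

```text
scene 17 232.0 177.9 z 0 [-0.0008  0.0641  0.    ] phi 0.7
scene 17 232.0 177.9 z -0.036 [-0.0214  0.0671 -0.036 ] phi 17.6
scene 8 238.1 177.5 z 0 [ 0.0187  0.0746 -0.    ] phi -14.1
scene 8 238.1 177.5 z -0.036 [-0.0013  0.0779 -0.036 ] phi 1.0
[ 0.48886657 -0.02763101  0.26120448] 13.9
top 66 [0.098 0.06  0.023] 26 [0.0972 0.0578 0.0422]
scene 50 [0.104 0.055 0.027] 24 [0.1012 0.0554 0.0402]
[ 0.49149043 -0.02773199  0.26030399] [-0.04584665  0.62126908 -0.03739137]
```

View pics/zoom_scene_i.png

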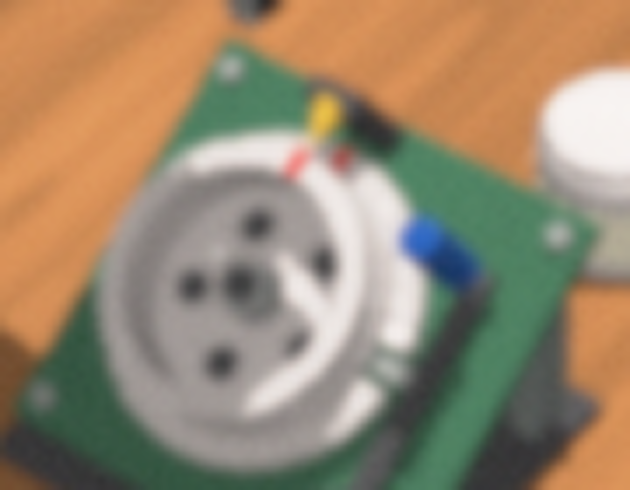

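View pics/zoom_top_i.png

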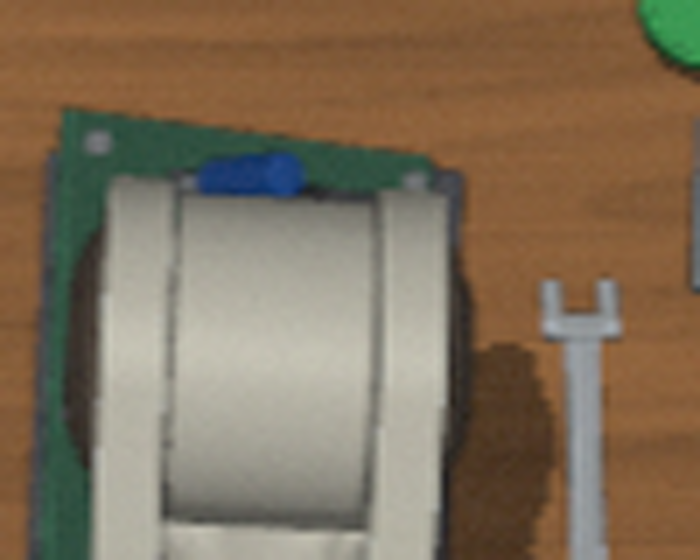

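```bash
python3 - <<'E'
from h import *
for n in("top","scene"):
    p=cv2.imread(f"pics/{n}0.png"); d=np.load(f"pics/{n}0.npy")
    A={}
    for tag in(0,1):
        if tag: p,d=bot.camera(n)
        L=loc(cloud(n,d)); hsv=cv2.cvtColor(p,cv2.COLOR_BGR2HSV)
        m=(cv2.inRange(hsv,(105,100,30),(130,255,255))>0)&(d>0)&(abs(L[...,0]-.12)<.06)&(abs(L[...,1]-.05)<.05)&(L[...,2]>-.02)
        P=L[m]; s=P[:,2]>.036; T_=P[s]; A[tag]=T_.mean(0)
        # pixel centroid of brightish top via ray-plane
        vu=np.argwhere(m)[s].mean(0); A[tag,'r']=loc(onplane(n,vu[1],vu[0],wor([0,0,.041]),Z))
        print(n,tag,s.sum(),A[tag].round(4),A[tag,'r'].round(4),"med",np.median(T_,0).round(4),T_.min(0).round(3),T_.max(0).round(3))
    for k in((0,1),((0,'r'),(1,'r'))):
        c=np.linalg.norm((A[k[1]]-A[k[0]])[:2]); print("chord",c,"angle",2*np.arcsin(c/.26))
E
```

```text
top 0 25 [0.1485 0.0449 0.0428] [0.1489 0.0435 0.041 ] med [0.1486 0.045  0.0435] [0.14  0.035 0.039] [0.156 0.054 0.047]
top 1 19 [0.0986 0.058  0.0413] [0.0987 0.0578 0.041 ] med [0.0982 0.0557 0.0409] [0.094 0.049 0.036] [0.105 0.066 0.048]
chord 0.05159194281041254 angle 0.39951273589807285
chord 0.052159378759372994 angle 0.40396719284097893
scene 0 28 [0.1503 0.0426 0.0408] [0.1504 0.0426 0.041 ] med [0.1497 0.0425 0.0405] [0.14  0.034 0.037] [0.162 0.051 0.045]
scene 1 25 [0.1015 0.0555 0.0411] [0.1015 0.0555 0.041 ] med [0.1012 0.0557 0.0409] [0.091 0.049 0.038] [0.11  0.063 0.048]
chord 0.05038026905970402 angle 0.390007605447403
chord 0.05056469712202334 angle 0.391453793998176
```

```bash
python3 - <<'E'
from h import *
for n,u,v in(("top",240+395/6,150+192/6),("scene",180+345/6,155+447/6)):
    for z in(-.03,-.036): print(n,loc(onplane(n,u,v,wor([0,0,z]),Z)).round(4))
print(rel([.42,-.33,.26]))
E
```

```text
top [ 0.0876 -0.065  -0.03  ]
top [ 0.0884 -0.0698 -0.036 ]
scene [ 0.0974 -0.0763 -0.03  ]
scene [ 0.0945 -0.0764 -0.036 ]
([-0.04, -30.59, -5.51], 0)
```

Emit:
play_rows([
  [[0,-3,-1],0,0],
  [[0,-6,-2],0,0],
  [[0,-9,-3],0,0],
  [[0,-12,-4],0,0],
  [[0,-15,-5],0,0],
  [[0,-18,-5.5],0,0],
  [[0,-21,-5.5],0,0],
  [[0,-24,-5.5],0,0],
  [[0,-27,-5.5],0,0],
  [[0,-30,-5.5],0,0],
  [[0,-30,-5.5],0,0],
])

```text
time: 15.02
ee_pos: [0.42, -0.3286, 0.2578]
tcp_rot: [173.9, 89.9, 170.5]
wrist_force: [1.1, -0.7, 0.3]
opening: -0.0
```

```bash
python3 mk.py j
```

```text
scene 16 231.9 177.9 z 0 [-0.0009  0.0637  0.    ] phi 0.8
scene 16 231.9 177.9 z -0.036 [-0.0214  0.0667 -0.036 ] phi 17.8
scene 8 238.1 177.5 z 0 [0.0187 0.0746 0.    ] phi -14.1
scene 8 238.1 177.5 z -0.036 [-0.0013  0.0779 -0.036 ] phi 0.9
top 17 278.4 205.4 z 0 [-0.0006  0.0662  0.    ] phi 0.5
top 17 278.4 205.4 z -0.036 [ 0.0015  0.0404 -0.036 ] phi -2.1
[ 0.42019126 -0.32525144  0.25846855] 15.1167
```

View pics/zoom_top_j.png

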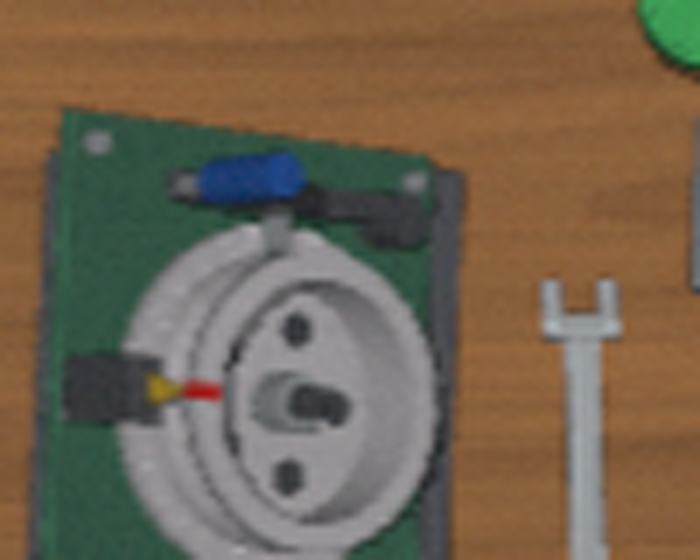

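```bash
python3 - <<'E'
from h import *
for n,(v0,v1,u0,u1) in(("top",(165,200,268,318)),("scene",(180,235,225,275))):
    p,d=bot.camera(n); c=p[v0:v1,u0:u1]; cv2.imwrite(f"pics/{n}_k.png",cv2.resize(c,None,fx=11,fy=11,interpolation=cv2.INTER_CUBIC))
    p0=cv2.imread(f"pics/{n}0.png")[v0-12:v1,u0:u1+12]; cv2.imwrite(f"pics/{n}_k0.png",cv2.resize(p0,None,fx=11,fy=11,interpolation=cv2.INTER_CUBIC)[:600])
E
```

```text
(no output)
```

View pics/top_k.png

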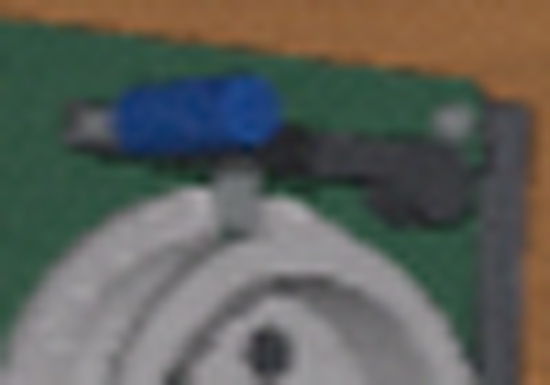

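View pics/scene_k.png

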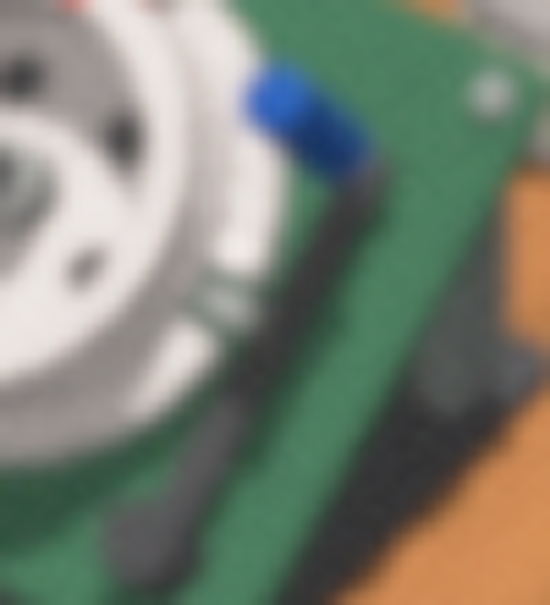

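View pics/top_k0.png

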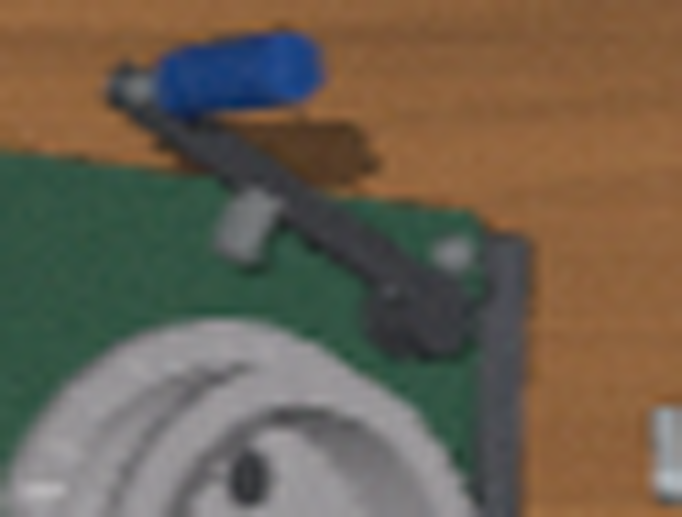

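```bash
python3 - <<'E'
from h import *
for n,u0,v0,pts in(("scene",225,180,[(205,297),(215,300),(190,310),(240,325),(255,300),(215,265),(240,285),(90,0)]),("top",268,165,[(237,232),(240,170),(220,225),(255,230),(262,190)])):
    for u,v in pts: print(n,(u,v),loc(onplane(n,u0+(u+.5)/11-.5,v0+(v+.5)/11-.5,wor([0,0,-.036]),Z)).round(4))
E
```

```text
scene (205, 297) [ 0.0708 -0.0008 -0.036 ]
scene (215, 300) [ 0.0742 -0.0002 -0.036 ]
scene (190, 310) [ 0.0685 -0.0065 -0.036 ]
scene (240, 325) [ 0.0858 -0.0032 -0.036 ]
scene (255, 300) [ 0.086   0.0056 -0.036 ]
scene (215, 265) [ 0.0683  0.0092 -0.036 ]
scene (240, 285) [ 0.0791  0.0075 -0.036 ]
scene (90, 0) [-0.0154  0.0632 -0.036 ]
top (237, 232) [ 0.0697  0.0005 -0.036 ]
top (240, 170) [ 0.0885  0.0004 -0.036 ]
top (220, 225) [ 0.0712  0.007  -0.036 ]
top (255, 230) [ 0.0709 -0.0063 -0.036 ]
top (262, 190) [ 0.0833 -0.0082 -0.036 ]
```

View pics/zoom_scene_h.png

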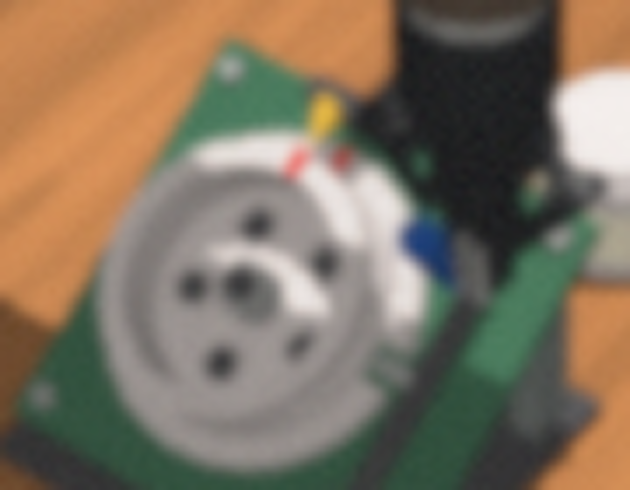

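```bash
python3 - <<'E'
from h import *
for u,v in[(240,265),(215,235),(265,240)]: print(loc(onplane("top",268+(u+.5)/11-.5,153+(v+.5)/11-.5,wor([0,0,-.036]),Z)).round(4))
# lever angle by arm line fit now and at the start (dark arm pixels, depth)
E
```

```text
[ 0.0997  0.001  -0.036 ]
[ 0.1078  0.0109 -0.036 ]
[ 0.1082 -0.008  -0.036 ]
```

```bash
python3 - <<'E'
from h import *
p,d=bot.camera("top"); p0=cv2.imread("pics/top0.png")
df=cv2.absdiff(p,p0).max(2); 
for nm,(v0,v1,u0,u1) in dict(can=(172,208,202,240),glue=(165,195,135,170),screwdriver=(210,280,155,185),cup=(135,162,338,368),mallet=(162,195,345,430),wrench=(186,245,322,345),offcut=(218,275,365,398)).items(): print(nm,(df[v0:v1,u0:u1]>50).mean().round(3))
print(state()[0],state()[2]['wrist_force'])
bot.job_done(); print(bot.get_obs()['time'])
E
```

```text
can 0.0
glue 0.0
screwdriver 0.0
cup 0.0
mallet 0.0
wrench 0.0
offcut 0.721
[ 0.42041071 -0.32350135  0.25958909] [-0.8823105  -0.36274977 -0.86677091]
the job is handed in; nothing more can be done
the job is handed in; nothing more can be done
```

The mark is at the pointer and the lock lever is in. I handed the job in at about 15 s of the 56 s. The one thing I could not confirm is the lever's exact angle.

**What I did:** I pinched the pulley's rim and turned it clockwise in two strokes of about 42° plus a 2° nudge. Then I pushed the blue handle in with the closed fingers until it stopped hard, at about 50 N on the wrist. After that I backed off and moved the arm clear.

**Last checks:**
- **Mark:** it stands about 1 mm or less from the pulley's centre line to the pointer in both cameras (limit 5.5 mm). It did not move when the lever went in.
- **Tooth:** it is in the notch, with its tip at 70–71 mm radius; the notch bottom is at 70 mm.
- **Bystanders:** the can, glue bottle, screwdriver, cup, mallet and wrench look unchanged in the top view. The offcut check (72% of its pixels changed) told me nothing, probably because the arm was over it. I saw no contact with the offcut.

**Checks that disagreed:**
- **Lever angle:** the handle's measured travel was only about 0.40 rad, against the stated 0.5. The hard stop and the tooth at the notch bottom suggest it is fully in and started near 0.1 rad. I could not check the joint value itself.
- **Push force:** the 50 N at the stop is above the 40 N limit for the gripper's body. I believe it was on the fingers, which that limit may not cover.

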